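# Fit the tee handle on the ball valve and hold it home

## Task

Put the large tee handle back on the ball valve: turn it until its splines mesh with the stem, at the tooth that leaves the bar most nearly square across the pipe, and slide it down fully home on its seat. The valve is shut and must stay shut, so do not turn the stem. Finish still gripping the handle and pressing it down firmly, without letting go, because I am about to drive the cross pin through its hub; leave the small handle and the other things where they are.

Things in the scene. Friction and masses are not known exactly. Their poses are not given: they have to be found in the camera images.
- handle_mid (a point): large black tee handle (120 g, loose), standing on its hub; this point is the centre of its grip boss, on the hub axis, 42 mm above the hub's underside. x along the bar, z up. Boss: flat sides 42 mm long (x), 32 wide (y), 28 high; wings 18 mm wide, 22 high run out to 56 mm each way along x. Below it the round hub, 32 mm in diameter, 28 high, flush with the flats. Stands 56 mm high in all
- handle_foot (a point): centre of the large handle's hub underside, same axes. Here opens a bore 22.4 mm wide, 28 deep, with six inward spline teeth 60 degrees apart, one towards +x: 3 mm wide, 18 mm long from the underside, tips on a 16.4 mm circle. Half a turn makes no difference
- seat (a point): fixed ball valve: grey plastic, two ribbed union nuts (98 mm) on 360 mm of 48 mm pipe, strapped to a 170 x 320 mm plywood board. This point: centre of the flat seat (44 mm disc) on top of its neck, on the stem axis, 124 mm above the work surface; only the stem stands higher. y along the pipe, x across it, z up. Handle home = handle_foot at this point, handle_mid 42 mm above it
- stem_top (a point): top of the white valve stem, 23 mm above the seat on the same axis. The top 7 mm is a plain pilot, 14 mm wide, tapering to 8.4; below it six outward spline teeth, 60 degrees apart, 3 mm wide on a 20 mm circle (14 mm at the roots) run down to the seat. Unmeshed, the hub stops on the tooth ends, 16 mm above the seat
- stem (a joint): turn of the ball and stem, rad, about the seat's z (counter-clockwise from above opens); 0 = shut, as it starts, 1.57 = open; stays where left (stiff, 1.2 N m). The splines are cut at no set angle to the ball, so this does not tell where the teeth are: the handle meshes with its x within 0.3 rad (17 degrees) either way of the seat's x, at one angle (about 8 degrees of play each way) and every 60 degrees on
- small_handle_mid (a point): bystander: a small black tee handle of the same shape for a smaller valve, bar 72 mm long, 36 mm high, standing on its hub; this point is its centre, 18 mm above its underside
- tin_mid (a point): bystander: a steel tin with a paper label, 84 mm in diameter, 95 mm high; this point is its centre
- coupling_mid (a point): bystander: a white plastic pipe coupling standing on end, 62 mm in diameter, 60 mm high; this point is its centre
- hammer_grip (a point): bystander: a hammer, 270 mm long, lying beyond the valve; this point is on its handle
Things that resemble listed ones, but are neither listed nor needed, are in the scene too. Leave any green, red or turquoise look-alike of the part that bears handle_mid alone.

How it is judged:
On the way, in this order (a step that is already met when the one before it is completed fails the run):
1. the large handle is picked up and brought over the stem, upright (horizontal distance between handle_mid and seat below 0.015 m and z of handle_mid in the frame of seat above 0.056 m and angle between handle_mid's own z axis and vertical below 0.2 rad), for 0.1 s.
2. the splines are meshed and the hub has slid home on its seat (horizontal distance between handle_mid and seat below 0.004 m and z of handle_mid in the frame of seat below 0.044 m), for 0.2 s.
At the end, for the whole second after the job is handed in: Large handle on the stem: axes within 4 mm, upright within 4 degrees, hub underside within 2 mm of the seat, bar within 30 degrees of square across the pipe, stem within 14 degrees of shut; the gripper still holds it (over 2 N) and presses it on the valve with over 3 N (all of step 2 and z of handle_mid in the frame of seat above 0.039 m and angle between handle_mid's own z axis and vertical below 0.07 rad and angle between the x axis of handle_mid and the x axis of seat, either way round below 0.52 rad and value of joint stem below 0.25 rad and contact force between handle and valve above 3 N and contact force between the fingers and handle above 2 N); the arm keeps its last pose, push and grip.
It fails at once if the valve is opened by more than about 14 degrees (value of joint stem above 0.25 rad).
It fails at once if the small handle, tin, coupling or hammer is pushed more than 30 mm (distance of any of small_handle_mid, tin_mid, coupling_mid, hammer_grip from where it was at the start of the episode above 0.03 m).
It also fails if it takes over 54 s, if anything falls off the work surface, if the arm or the gripper's body presses on something with over 40 N, if the wrist force passes 120 N, or if a joint passes its speed limit or range.

## Robot

A 7-joint arm with a two-finger parallel gripper is mounted at the origin on the work surface. World frame = base frame: x ahead of the robot, y to its left, z up, the work surface at z = 0. Lengths are in m, angles in rad, forces in N, time in s.
With the tool pointing down it reaches from about 0.35 to 0.9 m from the base axis. Payload 8.1 kg.
Tool frame: the origin (TCP) lies on the centre line of the jaws, within the pads' length; the fingertips stand 19 mm ahead of it and the grasp point (between the pads) is the TCP; z points along the fingers, y is the direction in which the jaws open and shut (so a half turn about z gives the same grasp; the last joint's range is limited). The gripper opens to 92 mm and grips with 3 to 60 N. Pads are 19 mm wide; open, the fingers measure 130 mm over their backs; the gripper's body (75 mm by 190 mm) begins 47 mm behind the grasp point.
Start: joints at [-1.41, 0.434, 0.025, 1.573, -0.012, 1.134, -0.075], TCP at [0.163, 0.603, 0.246] pointing down, gripper open.
Joint ranges: [-2.62, 2.62], [-0.44, 2.09], [-1.27, 1.32], [0.08, 2.57], [-1.32, 4.46], [0.12, 2], [-2.74, 2.74]. Speed limits (rad/s): [2.22, 2.22, 3.01, 3.01, 3.14, 3.14, 3.14].

## Interface

Orientations are given as a rotation vector (axis times angle).
In Python, from cell import monitor, imaging, workorder, outline_of gives the robot as it stands.
- The arm moves only by the tool move_arm, never from a script. Its argument "series" is a list of rows, each a list of 6 numbers: the shift along the world's x, y, z in cm, then the turn, a rotation vector about the world's x, y, z in degrees. A call has 1 to 8 rows; each row shifts and turns the commanded pose from where the row before left it; what a row does not reach is not made up. A row lasts 1/10 s, in which the tool goes at most 50 mm and 8.59 degrees, less where a joint would pass 70% of its speed; a pose out of reach is approached as far as the arm can. A call with a gripper value outside its range is refused whole. "grip" is the opening, from 0 (shut) to 1 (fully open), set as the call begins (left out, the last holds). The fingers move at their own pace and stop on an object; "force" is the grip in N (left out, the last holds). Time passes only in rows, so rows that do not move let the fingers close. It gives the time, the measured TCP pose, the force and the opening at its end, in the units of the state.
- monitor.observe(): the state, without advancing time (a new reading comes with each control period).
- imaging.get_image(name): name is "scene" or "top"; returns a dict with "color" (384x512x3 uint8, red, green, blue), "fx", "fy", "cx", "cy" (pixels), "dist_coeffs" ([k1, k2, p1, p2, k3] as OpenCV has them; the pictures are not rectified), "rvec" (rotation vector, rad) and "tvec" (3), from world to camera coordinates, as OpenCV has them. Camera axes: x right, y down, z forward; pixel columns grow to the right and rows downward; lengths in m; the calibration is good to about 2 mm. A picture is of the moment at which its call begins. There is no depth.
- workorder.sign_off(): hands the job in, once; it reports no verdict.
Trained networks look in the newest picture that a camera, given by its name, has taken for a name from the list of things; names that differ only in an ending like _2 or _b are one class to them, and where a whole thing is asked for, a point or a joint stands for the part that bears it (a point fixed in the world has none). Each returns a list of dicts, best first, with "p" (0 to 1); they miss things now and then, are a little off and sometimes report something else, mostly with a low value. They report only what shows in the picture. A call takes as long as a camera call. They do not tell look-alikes from the thing itself.
- outline_of(camera, thing): "mask" (384x512 bool, what is visible of it) and "rect" ([left, top, width, height] in pixels, round what is visible of it).
The state is a dict: "clock": time; "joints": joint angles; "dq": joint speeds; "joint_efforts": joint torques, N m; "position": TCP position; "ee_rot": TCP orientation; "force": force on the tool from outside, world axes, zero at the start; "ft_torque": the same for the moment, N m; "width": opening from 0.0 (shut) to 1.0 (fully open).
Only numpy, scipy, OpenCV 4.12 (cv2) and the standard library are available. Lean on these libraries where they do the work, as an engineer would, in place of code of your own. Each camera call takes 0.05 s, during which the arm holds its last target. There are 200 camera calls.

## Working session

There is one attempt and no reset: what is moved stays moved. The work goes in short steps, Python scripts to look and compute and a tool call to move; the robot and the scene stay as the last step left them, time stands still between calls to the robot, and variables do not carry over. Pictures are saved under pics/ and viewed, about 8 in all and at most 12, crops included, and the job is handed in when it is done.

Besides the shell and the picture viewer there is one more tool, called after ">>>" as name(argument=value, ...), one argument or row to a line, values as JSON. move_arm: Moves the arm, as the interface text tells. Its arguments: {"type":"object","properties":{"series":{"type":"array"},"grip":{"type":"number"},"force":{"type":"number"}},"required":["series"]}

```bash
mkdir -p pics; cat > h.py <<'E'
import numpy as np, cv2
from cell import monitor, imaging, workorder, outline_of
def cam(n): return imaging.get_image(n)
def K(c): return np.array([[c['fx'],0,c['cx']],[0,c['fy'],c['cy']],[0,0,1.]])
def proj(c,P): return cv2.projectPoints(np.float64(P).reshape(-1,3),np.float64(c['rvec']),np.float64(c['tvec']),K(c),np.float64(c['dist_coeffs']))[0].reshape(-1,2)
def atz(c,uv,z):
    n=cv2.undistortPoints(np.float64(uv).reshape(-1,1,2),K(c),np.float64(c['dist_coeffs'])).reshape(-1,2)
    R=cv2.Rodrigues(np.float64(c['rvec']))[0];o=-R.T@np.float64(c['tvec']).ravel()
    d=np.c_[n,np.ones(len(n))]@R
    return o+d*((z-o[2])/d[:,2])[:,None]
def save(c,name,box=None,s=1):
    im=c['color'][:,:,::-1]
    if box: l,t,w,h=box; im=im[t:t+h,l:l+w]
    cv2.imwrite('pics/'+name,cv2.resize(im,None,fx=s,fy=s,interpolation=cv2.INTER_CUBIC))
E
python3 - <<'E'
from h import *
s=monitor.observe();print(s['clock'],s['position'],s['ee_rot'],s['force'],s['width'])
ims=[]
for n in('scene','top'):
    c=cam(n);ims.append(c['color'][:,:,::-1])
    print(n,c['fx'],c['cx'],c['cy'],c['dist_coeffs'],(-cv2.Rodrigues(np.float64(c['rvec']))[0].T@np.float64(c['tvec']).ravel()).round(3))
    for t in('handle_mid','seat','stem','small_handle_mid','tin_mid','coupling_mid'):
        try: print(n,t,[(round(float(d['p']),2),[int(x) for x in d['rect']]) for d in outline_of(n,t)[:6]])
        except Exception as e: print(n,t,e)
    cv2.imwrite('pics/%s0.png'%n,cv2.resize(ims[-1],(768,576)))
E
```

```text
0.0 [0.16290553 0.60290499 0.24494003] [-4.13340758e-01 -3.11420670e+00  2.45237195e-03] [-0.02073822  0.71416703  0.37417328] 0.9982497075960174
scene 391.9172672567119 252.1703795968648 195.1299021578075 [-0.0967099  0.         0.         0.         0.       ] [1.132 0.905 0.852]
scene handle_mid [(0.97, [278, 290, 46, 22]), (0.78, [309, 252, 36, 19]), (0.72, [302, 223, 18, 19]), (0.66, [359, 247, 35, 26]), (0.58, [341, 215, 23, 22])]
scene seat [(0.65, [168, 154, 17, 22]), (0.57, [186, 159, 79, 70])]
scene stem []
scene small_handle_mid [(0.47, [274, 266, 24, 10])]
scene tin_mid [(0.6, [347, 279, 38, 46])]
scene coupling_mid [(0.7, [166, 154, 18, 20]), (0.16, [187, 157, 80, 76])]
top 348.7831829369188 254.09084523582098 190.5464398045213 [-0.07187403  0.          0.          0.          0.        ] [0.458 0.009 1.282]
top handle_mid [(0.73, [156, 192, 14, 32]), (0.72, [133, 229, 17, 35]), (0.7, [171, 247, 14, 27]), (0.48, [135, 151, 16, 28]), (0.47, [194, 211, 10, 26])]
top seat [(0.65, [254, 163, 104, 49])]
top stem [(0.21, [159, 197, 12, 25])]
top small_handle_mid [(0.43, [171, 170, 11, 14])]
top tin_mid [(0.84, [100, 190, 27, 24]), (0.71, [264, 83, 25, 66]), (0.59, [253, 162, 104, 51])]
top coupling_mid [(0.74, [377, 165, 21, 18])]
```

View pics/scene0.png

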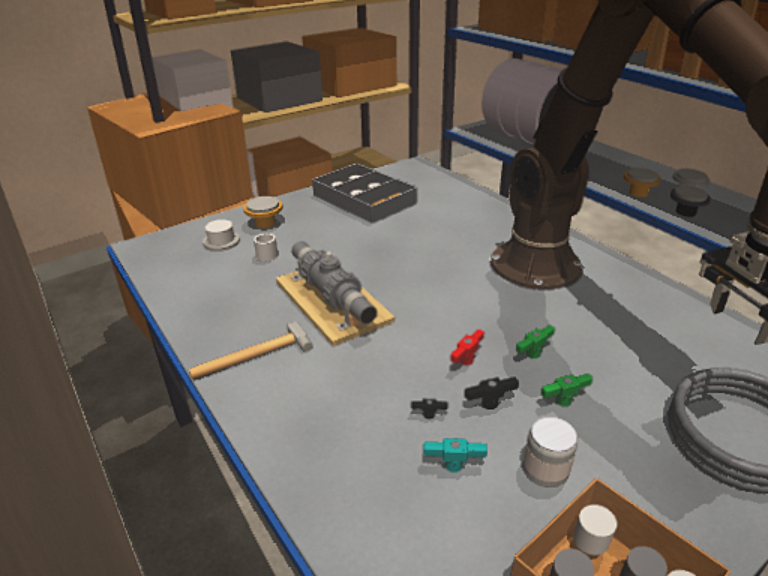

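View pics/top0.png

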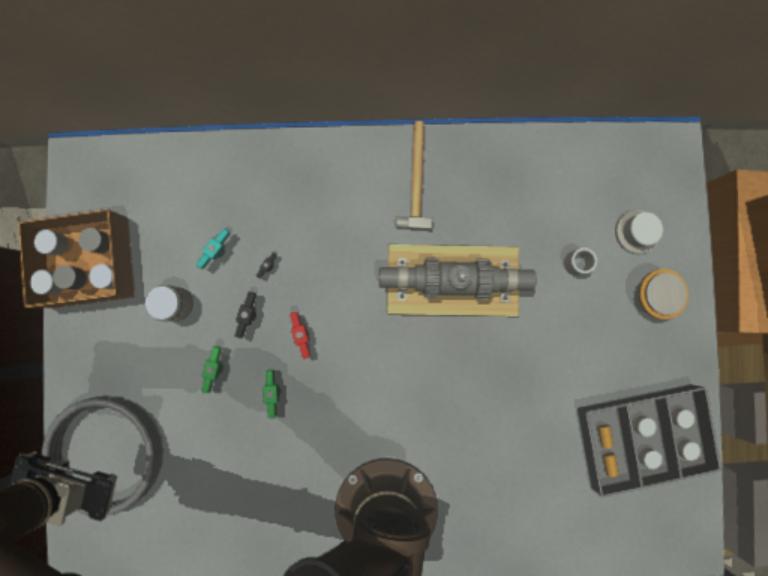

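The black tees are at display top (246,314), which is large, and (267,265), which is small. The red, green and turquoise ones are look-alikes. The valve is at (461,279). The large black one fits handle_mid, so I'll confirm it in a crop and look at the stem in the same picture.

```bash
cat > crops.py <<'E'
from h import *
def crop(c,l,t,w,h,W,H): return cv2.resize(c['color'][t:t+h,l:l+w,::-1],(W,H),interpolation=cv2.INTER_CUBIC)
E
python3 - <<'E'
from crops import *
from scipy.optimize import minimize
T,S=cam('top'),cam('scene')
a=np.hstack([crop(T,140,160,60,45+20,360,300),crop(S,270,225,80,65,400,300)])
b=np.hstack([crop(T,290,170,36,30,360,300),crop(S,195,155,56,42,400,300)])
cv2.imwrite('pics/c1.png',np.vstack([a,b]))
# silhouette fit of the large handle
def box(x0,x1,y0,y1,z0,z1): return np.array([[x,y,z] for x in(x0,x1) for y in(y0,y1) for z in(z0,z1)])
an=np.linspace(0,2*np.pi,24,endpoint=False)
hub=np.vstack([np.c_[.016*np.cos(an),.016*np.sin(an),0*an+z] for z in(0,.028)])
parts=[box(-.021,.021,-.016,.016,.028,.056),box(-.056,.056,-.009,.009,.031,.053),hub]
def sil(c,p,s=8):
    m=np.zeros((384*s,512*s),np.uint8)
    cy,sy=np.cos(p[2]),np.sin(p[2]);R=np.array([[cy,-sy,0],[sy,cy,0],[0,0,1]])
    for q in parts:
        uv=(proj(c,q@R.T+[p[0],p[1],0])+.5)*s
        cv2.fillConvexPoly(m,cv2.convexHull(uv.astype(np.float32)).astype(np.int32),1)
    return m
def win(c,m,p,s=1):
    u=proj(c,[p[0],p[1],.03])[0].astype(int); return m[(u[1]-35)*s:(u[1]+35)*s,(u[0]-45)*s:(u[0]+45)*s]
def fit(which,p0):
    M=[]
    for c,n in which:
        g=c['color'].astype(int); u=proj(c,[*p0[:2],.04])[0]
        best=min(outline_of(n,'handle_mid'),key=lambda d:np.hypot(d['rect'][0]+d['rect'][2]/2-u[0],d['rect'][1]+d['rect'][3]/2-u[1]))
        M.append((c,best['mask'].astype(np.float32)))
    def cost(q):
        p=[p0[0]+q[0],p0[1]+q[1],p0[2]+q[2]*10]; e=0
        for c,m in M:
            r=cv2.resize(sil(c,p,8).astype(np.float32),(512,384),interpolation=cv2.INTER_AREA)
            e+=np.abs(r-m).sum()/m.sum()
        return e
    r=minimize(cost,[0,0,0],method='Nelder-Mead',options=dict(initial_simplex=[[0,0,0],[.01,0,0],[0,.01,0],[0,0,.02]],xatol=1e-4,fatol=1e-3,maxiter=80))
    return [p0[0]+r.x[0],p0[1]+r.x[1],np.degrees(p0[2]+r.x[2]*10)],r.fun
p0=atz(T,[164,209],.05)[0];print(p0)
e=atz(T,[[160,222],[169,195]],.042);d=e[1]-e[0];y0=np.arctan2(d[1],d[0]);print(np.degrees(y0),np.linalg.norm(d))
for w in([(T,'top')],[(S,'scene')],[(T,'top'),(S,'scene')]): print(fit(w,[p0[0],p0[1],y0]))
print('seat',atz(T,[307.5,185],.147))
E
```

```text
[0.47884827 0.31860114 0.05      ]
-19.433255412477404 0.10103152567622838
([np.float64(0.4769112281054602), np.float64(0.32275912889381586), np.float64(-18.94110590020768)], np.float64(0.13948316872119904))
([np.float64(0.47730385639165934), np.float64(0.32106594461091115), np.float64(-17.899643842102112)], np.float64(0.10145879536867142))
([np.float64(0.47778049061821926), np.float64(0.3220694590313651), np.float64(-19.21572414570865)], np.float64(0.260877400636673))
seat [[ 0.54285258 -0.17637242  0.147     ]]
```

View pics/c1.png

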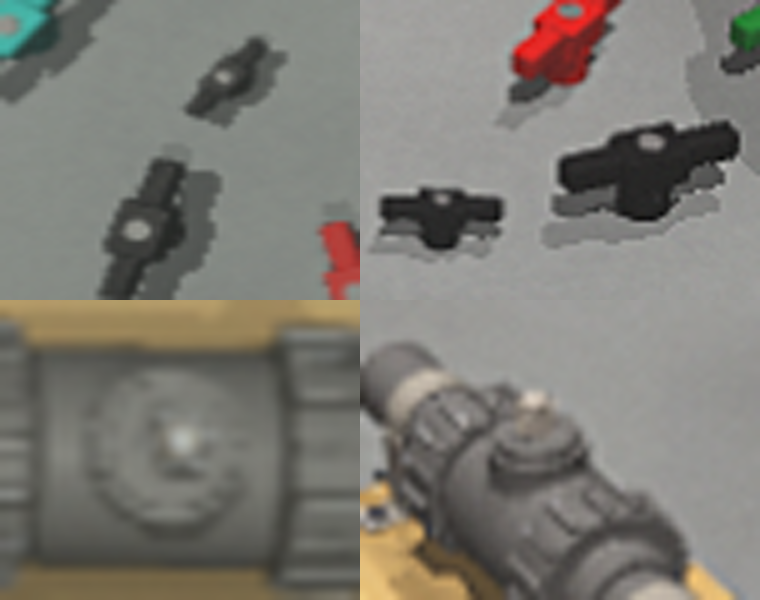

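The crop shows the two-tone pair clearly. The large black tee is at top px (163,210) and the small one at (178,176). The large one has the longer bar and a grip boss on its hub, so it is the target. The stem tip is near top (307.7,183.5) and scene (219.5,168). Next I'll refine the valve axis and yaw.

```bash
python3 - <<'E'
from crops import *
T,S=cam('top'),cam('scene')
gt=T['color'].astype(int)
print(gt[178:191,301:314].sum(2)//3)
gs=S['color'].astype(int)
print((gs[:,:,0])[163:182,210:232])
for uv in ([307.5,183.4],[307.3,183.7]): print('top .147',atz(T,uv,.147))
print('scene .147',atz(S,[219.2,167.5],.147), 'seat disc',atz(T,[306.3,184.3],.124),atz(S,[220.2,174.4],.124))
# pipe edges in top: gray vs board
for z in(.064,): 
    m=outline_of('top','seat')[0]['mask']; ys,xs=np.nonzero(m)
    c=[ (u,np.nonzero(m[:,u])[0].mean()) for u in range(xs.min()+2,xs.max()-2,4)]
    p=atz(T,np.array(c),.075); k=np.polyfit(p[:,1],p[:,0],1); print('pipe yaw deg',-np.degrees(np.arctan(k[0])),'x at y=-.176',np.polyval(k,-.176)); print(p[[0,-1]],p[:,1].mean(), (p[:,0]-np.polyval(k,p[:,1])).round(4))
E
```

```text
[[102 113 109 105 120 127 127 123 121 117 110 102  98]
 [109 115 121 121 122 123 123 123 122 121 119 114 106]
 [116 118 124 119 113 113 117 122 124 122 114 114 113]
 [119 123 126 117 114 128 127 127 130 122 120 116 113]
 [115 125 125 112  97 119 137 142 136 124 123 115 113]
 [119 125 119 113 109 125 163 177 153 138 134 125 121]
 [124 125 119 118 113 116 157 174 143 117 119 121 112]
 [117 125 125 123 106 101 125 137 121 109 119 124 122]
 [116 126 126 125 109 105 103 105 124 127 123 117 114]
 [109 125 126 126 116 101  87  85  92 110 120 107  99]
 [111 114 125 126 125 122 121 121 121 121 112 109 102]
 [105 107 111 124 125 124 124 123 121 114  97  93  91]
 [ 86 103 111 105 109 120 120 110  98 104 105  90  95]]
[[155 155 153 150 155 154 156 156 158 158 156 157 156 157 158 157 158 155
  157 155 156 154]
 [157 157 158 154 156 156 154 156 156 157 157 157 157 155 156 156 157 157
  155 154 156 155]
 [159 158 159 160 156 156 158 157 157 155 157 155 157 156 157 155 158 156
  155 156 154 154]
 [156 159 155 152 140 139 156 158 155 153 155 155 156 157 157 157 157 156
  155 155 158 155]
 [116 134 13
[... 1290 characters left out ...]
 [106 110 100  88  77  76  82  83  85  98 109 120 139 132 128 127 112 114
  122  99 103 145]]
top .147 [[ 0.54810371 -0.17657132  0.147     ]]
top .147 [[ 0.54713651 -0.17587646  0.147     ]]
scene .147 [[ 0.54760598 -0.17562066  0.147     ]] seat disc [[ 0.54701701 -0.17618989  0.124     ]] [[ 0.55096507 -0.16578641  0.124     ]]
pipe yaw deg -1.882807911219354 x at y=-.176 0.5440590260068581
[[ 0.5531644  -0.00542843  0.075     ]
 [ 0.54061341 -0.34095837  0.075     ]] -0.17254640875406646 [ 0.0035  0.0001  0.0002 -0.0015 -0.0014  0.0004  0.0005  0.0006  0.0006
 -0.001  -0.0009 -0.0009 -0.0008  0.0011  0.0011 -0.0005 -0.0004 -0.0021
 -0.002  -0.0019 -0.0001 -0.      0.0018  0.0019  0.002 ]
```

>>> move_arm(
  series=[
    [3.9,-3.5,-0.5,0,0,-0.5],
    [3.9,-3.5,-0.5,0,0,-0.5],
    [3.9,-3.5,-0.5,0,0,-0.5],
    [3.9,-3.5,-0.5,0,0,-0.5],
    [3.9,-3.5,-0.5,0,0,-0.5],
    [3.9,-3.5,-0.5,0,0,-0.5],
    [3.9,-3.5,-0.5,0,0,-0.5],
    [3.9,-3.5,-0.5,0,0,-0.5],
  ],
  grip=1,
)

```text
clock: 1.95
position: [0.4607, 0.336, 0.2079]
ee_rot: [0.522, 3.098, 0.001]
force: [0.6, 2.1, -0.1]
width: 0.998
```

```bash
cat > st.py <<'E'
from h import *
from scipy.spatial.transform import Rotation as Ro
s=monitor.observe();R=Ro.from_rotvec(s['ee_rot']).as_matrix()
print(round(s['clock'],2),'pos',np.round(s['position'],4),'ytool',round(np.degrees(np.arctan2(R[1,1],R[0,1])),2),'z',R[:,2].round(3),'F',np.round(s['force'],1),'M',np.round(s['ft_torque'],2),'w',round(s['width'],3),'q',np.round(s['joints'],2))
E
python3 st.py
```

```text
1.95 pos [0.4607 0.336  0.2079] ytool 70.87 z [ 0.     0.001 -1.   ] F [ 0.6  2.1 -0.1] M [ 0.02 -0.08  0.  ] w 0.998 q [-0.83  0.38  0.15  1.77 -0.06  1.    0.58]
```

>>> move_arm(
  series=[
    [0.2,-0.1,-2,0,0,0],
    [0,0,-2,0,0,0],
    [0,0,-2,0,0,0],
    [0,0,-2,0,0,0],
    [0,0,-2,0,0,0],
    [0,0,0,0,0,0],
    [0,0,0,0,0,0],
  ],
)

```text
clock: 2.65
position: [0.4614, 0.3364, 0.108]
ee_rot: [-0.522, -3.098, 0.0]
force: [0.2, 0.2, 0.2]
width: 0.999
```

```bash
python3 - <<'E'
import st
from crops import *
T,S=cam('top'),cam('scene')
cv2.imwrite('pics/c2.png',np.hstack([crop(T,130,170,80,80,360,360),crop(S,270,220,100,90,400,360)]))
E
```

```text
2.65 pos [0.4614 0.3364 0.108 ] ytool 70.88 z [-0. -0. -1.] F [0.2 0.2 0.2] M [ 0.02 -0.05 -0.02] w 0.999 q [-0.82  0.5   0.13  1.87 -0.09  0.78  0.59]
```

View pics/c2.png

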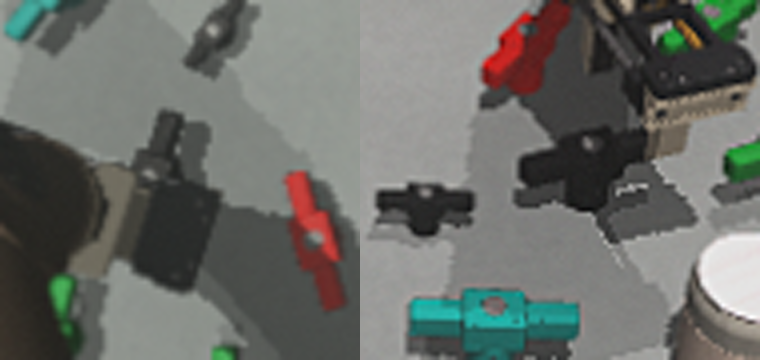

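The gripper sits about 2 cm short of the handle towards the robot, because some rows were speed-limited. I'll correct that and then descend.

>>> move_arm(
  series=[
    [0.8,-0.7,0,0,0,0],
    [0.8,-0.7,0,0,0,0],
    [0,0,0,0,0,0],
    [0,0,-2,0,0,0],
    [0,0,-2,0,0,0],
    [0,0,-1.6,0,0,0],
    [0,0,-1,0,0,0],
    [0,0,0,0,0,0],
  ],
)

```text
clock: 3.55
position: [0.4768, 0.3218, 0.0407]
ee_rot: [-0.522, -3.097, 0.002]
force: [-0.6, 0.2, -0.0]
width: 0.999
```

>>> move_arm(
  series=[
    [0,0,0,0,0,0],
    [0,0,0,0,0,0],
    [0,0,0,0,0,0],
    [0,0,0,0,0,0],
    [0,0,0,0,0,0],
    [0,0,0,0,0,0],
    [0,0,0,0,0,0],
    [0,0,0,0,0,0],
  ],
  grip=0,
  force=35,
)

```text
clock: 4.35
position: [0.4773, 0.3224, 0.0417]
ee_rot: [-0.522, -3.098, 0.0]
force: [0.9, -0.6, -0.4]
width: 0.356
```

```bash
python3 st.py
```

```text
4.35 pos [0.4773 0.3224 0.0417] ytool 70.88 z [-0. -0. -1.] F [ 0.9 -0.6 -0.4] M [-0.08  0.03 -0.04] w 0.356 q [-0.77  0.6   0.11  1.9  -0.1   0.65  0.65]
```

>>> move_arm(
  series=[
    [0,0,0,0,0,0],
    [0,0,1,0,0,0],
    [0,0,3,0,0,0],
    [0,0,3.5,0,0,0],
    [0,0,3.5,0,0,0],
    [0,0,3.5,0,0,0],
    [0,0,3.5,0,0,0],
    [0,0,0.5,0,0,0],
  ],
)

```text
clock: 5.15
position: [0.4791, 0.3235, 0.2319]
ee_rot: [0.521, 3.093, 0.009]
force: [-0.3, 0.2, -1.4]
width: 0.341
```

```bash
python3 - <<'E'
import st
from crops import *
T,S=cam('top'),cam('scene')
cv2.imwrite('pics/c3.png',np.hstack([crop(T,130,170,80,80,360,360),crop(S,250,180,100,90,400,360)]))
E
```

```text
5.15 pos [0.4791 0.3235 0.2319] ytool 70.87 z [ 0.006  0.005 -1.   ] F [-0.3  0.2 -1.4] M [-0.03 -0.03 -0.06] w 0.341 q [-0.8   0.37  0.15  1.73 -0.06  1.05  0.61]
```

View pics/c3.png

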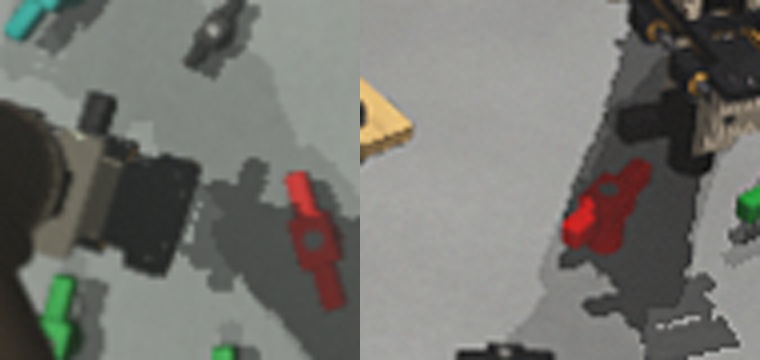

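The handle is held, with -1.4 N (its own weight) on the wrist. Now carrying it to the stem.

>>> move_arm(
  series=[
    [0.5,-3.5,0,0,0,0.5],
    [0.5,-3.5,0,0,0,0.5],
    [0.5,-3.5,0,0,0,0.5],
    [0.5,-3.5,0,0,0,0.5],
    [0.5,-3.5,0,0,0,0.5],
    [0.5,-3.5,0,0,0,0.5],
    [0.5,-3.5,0,0,0,0.5],
    [0.5,-3.5,0,0,0,0.5],
  ],
)

```text
clock: 6.05
position: [0.5163, 0.0409, 0.2252]
ee_rot: [-0.412, -3.112, 0.002]
force: [0.4, 1.2, -0.5]
width: 0.348
```

>>> move_arm(
  series=[
    [0.5,-3.5,0,0,0,0.5],
    [0.5,-3.5,0,0,0,0.5],
    [0.5,-3.5,0,0,0,0.5],
    [0.5,-3.5,0,0,0,0.5],
    [0.5,-3,0,0,0,0.5],
    [0,0,0,0,0,0.5],
    [0,0,0,0,0,0],
    [0,0,0,0,0,0],
  ],
)

```text
clock: 6.85
position: [0.5418, -0.1263, 0.2257]
ee_rot: [-0.33, -3.122, -0.001]
force: [0.3, 0.7, -1.7]
width: 0.346
```

```bash
python3 st.py
```

```text
6.85 pos [ 0.5418 -0.1263  0.2257] ytool 77.94 z [-0.002  0.001 -1.   ] F [ 0.3  0.7 -1.7] M [0.04 0.01 0.01] w 0.346 q [-0.09  0.35  0.3   1.79 -0.12  1.03  1.61]
```

>>> move_arm(
  series=[
    [0.2,-1.7,0,0,0,0],
    [0.2,-1.7,0,0,0,0],
    [0.2,-1.6,0,0,0,0],
    [0,0,-1,0,0,0],
    [0,0,-1,0,0,0],
    [0,0,-0.8,0,0,0],
    [0,0,0,0,0,0],
    [0,0,0,0,0,0],
  ],
)

```text
clock: 7.65
position: [0.5483, -0.1767, 0.1984]
ee_rot: [-0.33, -3.123, -0.001]
force: [0.5, -0.1, -1.1]
width: 0.345
```

```bash
python3 - <<'E'
import st
from crops import *
T,S=cam('top'),cam('scene')
# where should the hub underside / axis appear if centred at TCP?
p=np.array(monitor.observe()['position'])
for c,n in((T,'top'),(S,'scene')): print(n,'foot,mid,stemtop,seat',proj(c,[p-[0,0,.042],p,[.5475,-.176,.147],[.5475,-.176,.124]]).round(1).tolist())
cv2.imwrite('pics/c4.png',np.hstack([crop(T,280,150,60,60,400,400),crop(S,195,135,60,60,400,400)]))
E
```

```text
7.65 pos [ 0.5483 -0.1767  0.1984] ytool 77.94 z [-0.001  0.    -1.   ] F [ 0.5 -0.1 -1.1] M [ 0.    0.01 -0.05] w 0.345 q [-0.01  0.41  0.31  1.77 -0.14  0.98  1.72]
top foot,mid,stemtop,seat [[308.2, 183.0], [310.4, 181.9], [307.3, 183.6], [306.2, 184.2]]
scene foot,mid,stemtop,seat [[218.5, 165.0], [217.8, 154.6], [219.2, 167.4], [219.6, 172.9]]
```

View pics/c4.png

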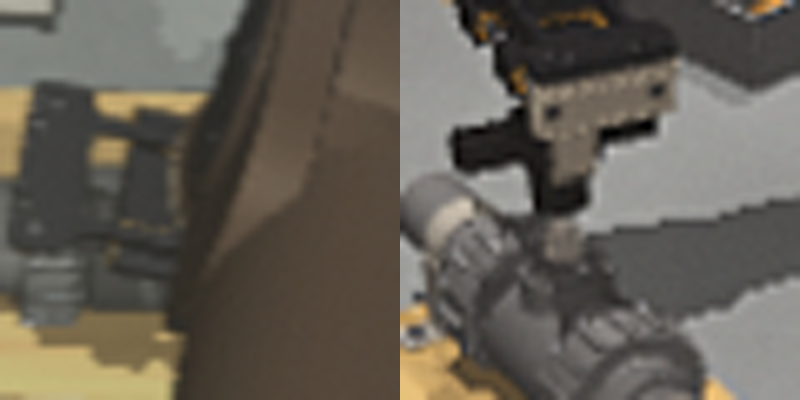

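In the scene view the hub and stem are lined up in column (both at about x=564 in the crop). The top view is blocked by the arm. Next, lower onto the pilot and watch the forces.

>>> move_arm(
  series=[
    [0,0,-0.4,0,0,0],
    [0,0,-0.4,0,0,0],
    [0,0,0,0,0,0],
    [0,0,0,0,0,0],
  ],
)

```text
clock: 8.15
position: [0.5483, -0.1776, 0.1906]
ee_rot: [-0.332, -3.124, -0.0]
force: [-0.6, 0.2, -1.2]
width: 0.345
```

>>> move_arm(
  series=[
    [0,0,-0.3,0,0,0],
    [0,0,-0.3,0,0,0],
    [0,0,-0.2,0,0,0],
    [0,0,0,0,0,0],
  ],
)

```text
clock: 8.55
position: [0.5481, -0.1775, 0.1823]
ee_rot: [-0.331, -3.123, -0.0]
force: [0.2, -0.1, -1.5]
width: 0.345
```

```bash
python3 st.py
```

```text
8.55 pos [ 0.5481 -0.1775  0.1823] ytool 77.89 z [-0.001  0.    -1.   ] F [ 0.2 -0.1 -1.5] M [-0.01  0.04 -0.03] w 0.345 q [-0.    0.42  0.3   1.79 -0.15  0.95  1.73]
```

>>> move_arm(
  series=[
    [0,0.1,0,0,0,0],
    [0,0,-0.2,0,0,0],
    [0,0,-0.2,0,0,0],
    [0,0,0,0,0,0],
  ],
)

```text
clock: 8.95
position: [0.5488, -0.1769, 0.1802]
ee_rot: [0.332, 3.122, -0.0]
force: [-2.7, 0.8, 12.4]
width: 0.343
```

```bash
python3 st.py
```

```text
8.95 pos [ 0.5488 -0.1769  0.1802] ytool 77.87 z [ 0.002 -0.    -1.   ] F [-2.7  0.8 12.4] M [0.14 0.97 0.01] w 0.343 q [-0.    0.42  0.3   1.8  -0.15  0.94  1.73]
```

Contact came at TCP z 0.180, which is the tooth ends and so not meshed. Now turning slowly under light pressure.

>>> move_arm(
  series=[
    [-0.1,0,0,0,0,2],
    [0,0,0,0,0,2],
    [0,0,0,0,0,2],
    [0,0,0,0,0,0],
  ],
)

```text
clock: 9.35
position: [0.5479, -0.1774, 0.1793]
ee_rot: [0.167, 3.135, -0.002]
force: [1.7, -3.3, 0.0]
width: 0.346
```

```bash
python3 st.py
```

```text
9.35 pos [ 0.5479 -0.1774  0.1793] ytool 83.89 z [ 0.002 -0.001 -1.   ] F [ 1.7 -3.3  0. ] M [-0.78 -0.29  0.04] w 0.346 q [ 0.02  0.42  0.28  1.8  -0.14  0.94  1.82]
```

>>> move_arm(
  series=[
    [0,0,-0.2,0,0,0],
    [0,0,-0.2,0,0,0],
    [0,0,0,0,0,0],
  ],
)

```text
clock: 9.65
position: [0.5477, -0.1775, 0.1746]
ee_rot: [0.169, 3.136, -0.002]
force: [2.5, -5.5, -2.0]
width: 0.346
```

```bash
python3 st.py
```

```text
9.65 pos [ 0.5477 -0.1775  0.1746] ytool 83.81 z [ 0.001 -0.001 -1.   ] F [ 2.5 -5.5 -2. ] M [-1.32 -0.65  0.03] w 0.346 q [ 0.02  0.43  0.28  1.8  -0.14  0.93  1.82]
```

The hub is sliding down freely, with no axial resistance, so it has meshed at a bar angle about 4° off square. I'll ease the lateral load and go down.

>>> move_arm(
  series=[
    [0.04,-0.08,0,0,0,0],
    [0,0,-0.2,0,0,0],
    [0,0,-0.2,0,0,0],
    [0,0,0,0,0,0],
  ],
)

```text
clock: 10.05
position: [0.5478, -0.1777, 0.1704]
ee_rot: [0.168, 3.137, -0.001]
force: [2.5, -3.8, -1.5]
width: 0.345
```

```bash
python3 st.py
```

```text
10.05 pos [ 0.5478 -0.1777  0.1704] ytool 83.86 z [ 0. -0. -1.] F [ 2.5 -3.8 -1.5] M [-1.26 -0.57  0.06] w 0.345 q [ 0.02  0.43  0.28  1.81 -0.14  0.92  1.82]
```

>>> move_arm(
  series=[
    [0.03,-0.06,-0.2,0,0,0],
    [0,0,-0.2,0,0,0],
    [0,0,-0.2,0,0,0],
    [0,0,0,0,0,0],
  ],
)

```text
clock: 10.45
position: [0.548, -0.1779, 0.1656]
ee_rot: [0.168, 3.137, 0.001]
force: [-2.5, -2.2, 11.8]
width: 0.35
```

```bash
python3 st.py
```

```text
10.45 pos [ 0.548  -0.1779  0.1656] ytool 83.87 z [ 0.  0. -1.] F [-2.5 -2.2 11.8] M [-0.49  0.71  0.08] w 0.35 q [ 0.02  0.44  0.27  1.81 -0.15  0.91  1.83]
```

>>> move_arm(
  series=[
    [0,0,0,0,0,0],
    [0,0,-0.1,0,0,0],
    [0,0,-0.1,0,0,0],
    [0,0,0,0,0,0],
    [0,0,0,0,0,0],
  ],
  force=50,
)

```text
clock: 10.95
position: [0.548, -0.178, 0.1655]
ee_rot: [0.168, 3.136, 0.001]
force: [-9.8, -0.3, 31.6]
width: 0.342
```

```bash
python3 - <<'E'
import st
from crops import *
for i in range(6):
    s=monitor.observe();print(np.round(s['position'],4),np.round(s['force'],1)); S=cam('scene')
p=np.array([.5475,-.1765,.124])
print(proj(S,[p,p+[0,0,.042]]).round(1).tolist())
cv2.imwrite('pics/c5.png',crop(S,195,135,60,60,600,600))
E
```

```text
10.95 pos [ 0.548  -0.178   0.1655] ytool 83.86 z [ 0.002  0.001 -1.   ] F [-9.8 -0.3 31.6] M [0.05 2.29 0.02] w 0.342 q [ 0.02  0.44  0.27  1.81 -0.15  0.91  1.83]
[ 0.548  -0.178   0.1655] [-9.8 -0.3 31.6]
[ 0.5481 -0.178   0.1655] [-9.9 -0.  31.8]
[ 0.5481 -0.178   0.1656] [-10.   -0.3  32. ]
[ 0.5481 -0.178   0.1655] [-10.2   0.1  32.2]
[ 0.5481 -0.178   0.1655] [-10.7   0.1  31.7]
[ 0.5481 -0.178   0.1655] [-9.8  1.  31.4]
[[219.5, 172.9], [218.8, 162.8]]
```

View pics/c5.png

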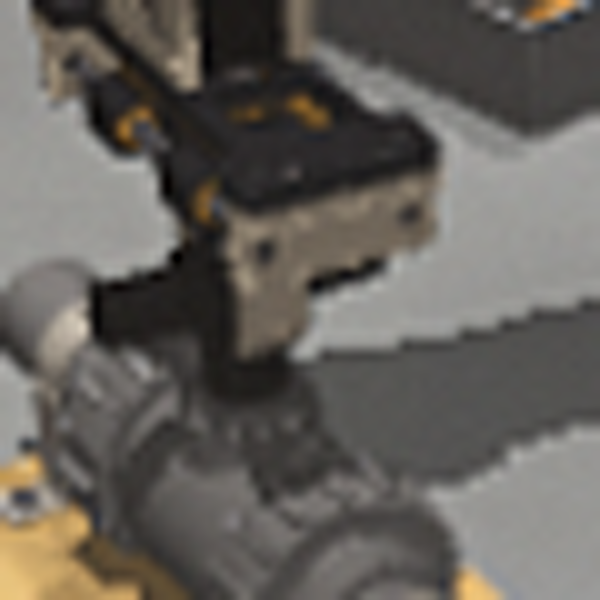

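The picture shows the hub down on the neck with no stem visible between them. Height held at 0.1655 from 12 to 32 N, so it is home. I'll ease the 10 N side load, then hand in.

>>> move_arm(
  series=[
    [-0.08,0,0,0,0,0],
    [0,0,0,0,0,0],
    [0,0,0,0,0,0],
  ],
)

```text
clock: 11.55
position: [0.548, -0.1779, 0.1655]
ee_rot: [0.168, 3.134, 0.001]
force: [-6.8, 0.1, 29.8]
width: 0.346
```

```bash
python3 - <<'E'
import st
from h import *
s=st.s
if s['force'][2]>8 and abs(s['position'][2]-.1655)<.001 and .3<s['width']<.37: print(workorder.sign_off())
E
```

```text
11.55 pos [ 0.548  -0.1779  0.1655] ytool 83.88 z [ 0.003  0.001 -1.   ] F [-6.8  0.1 29.8] M [0.07 1.7  0.08] w 0.346 q [ 0.02  0.44  0.27  1.81 -0.15  0.91  1.83]
the job is handed in; nothing more can be done
None
```

The large black tee handle is back on the valve, meshed and home on its seat. The gripper is still holding it at a 50 N setting and pressing it down with about 30 N. The job was handed in at 11.6 s.

- **Meshing:** it first stopped on the tooth ends. I turned it 6° under light pressure and it dropped into mesh, with the bar about 4° from square by my measured pipe direction. The next tooth is 60° away, so this is the right one.
- **Home:** the height stayed at 0.1655 m as the push rose from 12 to 32 N; I expected about 0.166 m. The camera shows the hub on the neck.
- **Valve shut:** torque about the stem stayed under 0.1 N m at every check, against the 1.2 N m needed to turn it. I had no direct reading of the stem angle.
- **Disagreements:** the first stop was about 1.5 mm lower than the dimensions predict, and I didn't find out why. A side load of about 7 N remained at hand-in.
- **Other things:** I kept clear of the small handle and the other things, but did not measure their positions again at the end.

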